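# Re-grip a cast handle on an angled block and stand it on the check nest

## Task

Take the cast handle out of the shallow blue tray, park it on the yellow angled block with its foot down against the lip and let go of it there, so that you can take a new hold on it. Then stand it upright on the green check nest, both holes of its foot over the two dowel pins and the foot flush on the nest, lowering it gently, and let go. Leave the screwdriver, the bottle and the red box alone.

Things in the scene. Friction and masses are not known exactly. Their poses are not given: they have to be found in the camera images.
- handle_mid (a point): Centre of the cast aluminium handle (inverted T, 150 mm long, 0.2 to 0.42 kg), 75 mm above its foot's underside. z runs along the handle from foot to head, x along the foot, y through its thickness (30 mm everywhere). The grip is a straight bar 24 mm wide (x) from foot to head, its last 15 mm rounded. It starts lying in the tray with y upright (up or down); a half turn about z changes nothing.
- handle_foot (a point): Centre of the underside of the handle's foot, 75 mm from the handle's centre; same axes. The foot is 84 mm (x) by 30 mm (y) by 12 mm (z), with two through holes 11 mm in diameter at x = -29 and +29 mm.
- tray: Fixed shallow blue tray, 190 mm (x) by 226 mm (y), rim 22 mm high, walls and floor 5 mm thick; origin at the centre of its underside on the bench. The handle lies in it, its head roughly towards the tray's +y.
- block: Fixed yellow parking block on a grey plate 120 by 125 mm; origin on the bench. Its flat slope, 100 mm wide (x), 95 mm long, rises at 45 degrees towards its own +y, from y = -45, z = 22 mm to y = 22, z = 89 mm. A lip 14 mm high (square to the slope) along the lower edge stops a part, which slides down to it or sticks just short. The handle, foot at the lip, overhangs the top edge by 55 mm.
- block_rest (a point): Where the handle's centre lies when parked: 75 mm up the slope from the lip and 15 mm above the slope (block frame: 0, -2.6, 85.6 mm). Axes of the block: x along the lip, y level towards the rising side, z up. Parked, the handle's z axis points up the slope and its x axis lies along the lip.
- nest: Fixed green check nest, 130 mm (x) by 80 mm (y), top face 20 mm above the bench; origin at the centre of its underside. Two upright brass dowel pins, 8 mm in diameter, stand 17 mm above the top face at x = -29 and +29 mm; their last 6 mm taper to 3 mm.
- nest_seat (a point): Centre of the nest's top face, midway between the two pins: the underside of the handle's foot belongs here, with the foot's long side along x. Same axes as the nest, z up.
- screwdriver: Bystander: loose screwdriver with an orange handle, about 200 mm long, lying on the bench beyond the work; leave it.
- bottle: Bystander: loose clear bottle, 56 mm in diameter, 130 mm tall, standing beyond the work; leave it.
- redbox: Bystander: loose red box of small castings, 110 by 160 by 45 mm, standing beyond the work; leave it.
There are look-alikes about, which are no part of the job. What is shaped like the part that bears handle_mid but purple is not meant.

How it is judged:
By the outcome, as a careful person would: the job done as asked, in the order asked, and still so for the second after the job is handed in, with the robot touching nothing.
It also fails if it takes over 58 s, if anything falls off the work surface, if the arm or the gripper's body presses on something with over 40 N, if the wrist force passes 120 N, or if a joint passes its speed limit or range.

## Robot

A 7-joint arm with a two-finger parallel gripper is mounted at the origin on the work surface. World frame = base frame: x ahead of the robot, y to its left, z up, the work surface at z = 0. Lengths are in m, angles in rad, forces in N, time in s.
With the tool pointing down it reaches from about 0.425 to 0.825 m from the base axis. Payload 3.6 kg.
Tool frame: the origin (TCP) lies midway between the tips of the shut fingers; the grasp point (between the pads) lies 19 mm behind it; z points along the fingers, y is the direction in which the jaws open and shut (so a half turn about z gives the same grasp; the last joint's range is limited). The gripper opens to 85 mm and grips with 20 to 120 N. Pads are 22 mm wide; open, the fingers measure 114 mm over their backs; the gripper's body (76 mm by 85 mm) begins 54 mm behind the grasp point. The pads swing forward as they close: fully open they stand 13 mm farther back than shut.
Start: joints at [1.109, 0.615, -0.013, 1.423, 0.008, 1.103, -0.04], TCP at [0.274, -0.589, 0.231] pointing down, gripper open.
Joint ranges: [-3.12, 3.12], [-0.3, 2.06], [-1.34, 1.32], [0.26, 2.42], [-1.36, 4.5], [0.01, 1.98], [-2.84, 2.84]. Speed limits (rad/s): [2.79, 2.79, 3.14, 3.14, 3.14, 3.14, 3.14].

## Interface

Orientations are given as a unit quaternion [x, y, z, w].
In Python, from station import state, vision, ticket, finder gives the robot as it stands.
- The arm moves only by the tool move_arm, never from a script. Its arguments are lists of equal length, an entry for each row: "gripper": the closure, from -1 (fully open) to 1 (shut); "dp": the shift along the tool's x, y, z in cm, a list of three; "roll": the turn about the tool's z in rad. In form: {"gripper": [gripper, ...], "dp": [[dx, dy, dz], ...], "roll": [roll, ...]}. A call has exactly 5 rows; each row shifts and turns the commanded pose from where the row before left it, along the tool's axes as they then stand; what a row does not reach is not made up. A row lasts 1/8 s, in which the tool goes at most 62.5 mm and 10.7 degrees, less where a joint would pass 70% of its speed; a pose out of reach is approached as far as the arm can. A call is refused whole if a number of a shift passes 6.25 or a number of a turn 0.188, either way. A call with a gripper value outside its range is refused whole. The fingers move at their own pace and stop on an object; "force" is the grip in N (left out, the last holds). Time passes only in rows, so rows that do not move let the fingers close, or fill a call up. It gives the time, the measured TCP pose, the force and the opening at its end, in the units of the state.
- state(): the state, without advancing time (a new reading comes with each control period).
- vision.read_camera(name): name is "scene" or "top" or "wrist"; returns (picture, depth): 384x512x3 uint8, red, green, blue; 384x512 float32, m along the optical axis (not along the pixel's ray), 0 where there is no reading.
- vision.camera_model(name): a dict with "fx", "fy", "cx", "cy" (pixels), "pose" (4x4, takes a point from camera to world coordinates); the wrist camera has in their place "tool_from_camera" (4x4, takes a point from camera to tool coordinates, whose origin is the TCP and whose axes are the flange's). Camera axes: x right, y down, z forward; pixel columns grow to the right and rows downward; lengths in m; the calibration is good to about 2 mm. A picture is of the moment at which its call begins: read the wrist's pose just before it. camera_model takes no time and is no camera call.
- ticket.hand_in(): hands the job in, once; it reports no verdict.
Trained networks look in the newest picture that a camera, given by its name, has taken for a name from the list of things; names that differ only in an ending like _2 or _b are one class to them, and where a whole thing is asked for, a point or a joint stands for the part that bears it (a point fixed in the world has none). Each returns a list of dicts, best first, with "conf" (0 to 1); they miss things now and then, are a little off and sometimes report something else, mostly with a low value. They report only what shows in the picture. A call takes as long as a camera call. They do not tell look-alikes from the thing itself.
- finder.look_for(camera, query): "at" ([x, y, z] in m, in world coordinates, good to about 4 mm: the middle of the surface that is visible of it).
- finder.silhouettes(camera, query): "mask" (384x512 bool, what is visible of it).
- finder.spot_point(camera, query): "at" ([x, y, z] in m, in world coordinates, good to about 4 mm: a listed point, or the origin of a listed thing).
The state is a dict: "time": time; "joints": joint angles; "qvel": joint speeds; "tau": joint torques, N m; "ee_pos": TCP position; "orientation": TCP orientation; "force": force on the tool from outside, world axes, zero at the start; "moment": the same for the moment, N m; "gripper_width": finger opening in m.
Only numpy, scipy, OpenCV 4.12 (cv2) and the standard library are available. Lean on these libraries where they do the work, as an engineer would, in place of code of your own. Each camera call takes 0.05 s, during which the arm holds its last target. There are 200 camera calls.

## Working session

There is one attempt and no reset: what is moved stays moved. The work goes in short steps, Python scripts to look and compute and a tool call to move; the robot and the scene stay as the last step left them, time stands still between calls to the robot, and variables do not carry over. Pictures are saved under pics/ and viewed, about 8 in all and at most 12, crops included, and the job is handed in when it is done.

Besides the shell and the picture viewer there is one more tool, called as a command line: name --pt "numbers of a row" for each row, then --argument value for the rest. move_arm: Moves the arm, as the interface text tells. Its arguments: {"type":"object","properties":{"gripper":{"type":"array"},"dp":{"type":"array"},"roll":{"type":"array"},"force":{"type":"number"}},"required":["gripper","dp","roll"]}

```bash
ls; mkdir -p pics; cat > h.py <<'E'
import numpy as np, cv2
from station import state, vision, ticket, finder
from scipy.spatial.transform import Rotation as R
np.set_printoptions(precision=4,suppress=True)
def save(n,img): cv2.imwrite(f'pics/{n}.png',cv2.cvtColor(img,cv2.COLOR_RGB2BGR))
def campose(name,s=None):
    m=vision.camera_model(name)
    if name!='wrist': return m,np.array(m['pose'])
    s=s or state(); T=np.eye(4); T[:3,:3]=R.from_quat(s['orientation']).as_matrix(); T[:3,3]=s['ee_pos']
    return m,T@np.array(m['tool_from_camera'])
def cloud(name,d,s=None):
    m,T=campose(name,s); v,u=np.mgrid[:d.shape[0],:d.shape[1]]
    P=np.stack([(u-m['cx'])/m['fx']*d,(v-m['cy'])/m['fy']*d,d],-1)
    return P@T[:3,:3].T+T[:3,3]
E
python3 - <<'E'
from h import *
s=state(); print({k:np.array(v) for k,v in s.items()})
print(R.from_quat(s['orientation']).as_matrix())
ims=[]
for c in ('scene','top'):
    im,d=vision.read_camera(c); np.savez(f'/tmp/{c}.npz',im=im,d=d); ims.append(im)
    print(c,vision.camera_model(c)['pose'][:3] )
    for q in ('handle_mid','handle_foot','tray','block','block_rest','nest','nest_seat'):
        print(c,q,[(np.array(r['at']),round(r['conf'],2)) for r in finder.spot_point(c,q)[:3]])
save('top0',cv2.resize(ims[1],(768,576))); save('scene0',cv2.resize(ims[0],(768,576)))
E
```

```text
pics
{'time': array(0.), 'joints': array([ 1.1095,  0.6159, -0.0126,  1.4249,  0.0081,  1.1034, -0.0404]), 'qvel': array([ 0.0014,  0.0002, -0.0025, -0.0014,  0.0003, -0.0013,  0.0006]), 'tau': array([ -0.    , -46.9209,   0.2591, -17.1033,   0.0099,   0.0096,
         0.    ]), 'ee_pos': array([ 0.2735, -0.5888,  0.2301]), 'orientation': array([ 0.9764,  0.2157, -0.0003, -0.0013]), 'force': array([-0.5467,  0.3343,  0.6667]), 'moment': array([ 0.0111, -0.0245, -0.0017]), 'gripper_width': array(0.0855)}
[[ 0.9069  0.4213 -0.0011]
 [ 0.4213 -0.9069  0.0023]
 [-0.     -0.0026 -1.    ]]
scene [[ 0.2611  0.5734 -0.7765  1.2785]
 [ 0.9652 -0.1668  0.2013 -0.2319]
 [-0.0141 -0.8021 -0.5971  0.6554]]
scene handle_mid [(array([0.3297, 0.1354, 0.0136]), 0.73), (array([0.5519, 0.3038, 0.0193]), 0.67), (array([0.2473, 0.4002, 0.0164]), 0.58)]
scene handle_foot [(array([0.3041, 0.3542, 0.0145]), 0.91), (array([0.55  , 0.2222, 0.0164]), 0.72), (array([0.2558, 0.1132, 0.015 ]), 0.69)]
scene tray [(array([ 0.5339,  0.2958, -0.0003]), 0.81)]
scene block [(array([ 0.544 , -0.0041, -0.001 ]), 0.57), (
[... 229 characters left out ...]
.5527, -0.3175,  0.017 ]), 0.72)]
top [[-0.0008 -0.9965  0.083   0.4287]
 [-1.      0.0012  0.0041 -0.0148]
 [-0.0042 -0.083  -0.9965  1.209 ]]
top handle_mid [(array([0.3265, 0.1351, 0.0179]), 0.93), (array([0.5517, 0.3055, 0.0194]), 0.9), (array([0.2461, 0.4033, 0.0114]), 0.79)]
top handle_foot [(array([0.2555, 0.1102, 0.0154]), 0.91), (array([0.3028, 0.3544, 0.0129]), 0.63), (array([0.548 , 0.2251, 0.0224]), 0.59)]
top tray [(array([0.5353, 0.2942, 0.0004]), 0.71)]
top block [(array([ 0.5422, -0.0055, -0.0004]), 0.92)]
top block_rest [(array([ 0.5418, -0.0084,  0.0806]), 0.87)]
top nest [(array([ 0.5545, -0.3171, -0.0016]), 0.58)]
top nest_seat [(array([ 0.5496, -0.3203,  0.0179]), 0.81)]
```

View pics/top0.png

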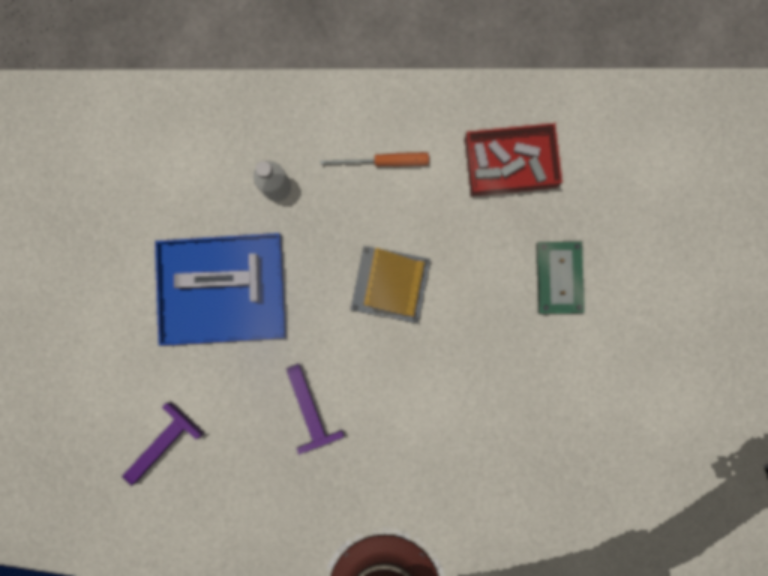

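View pics/scene0.png

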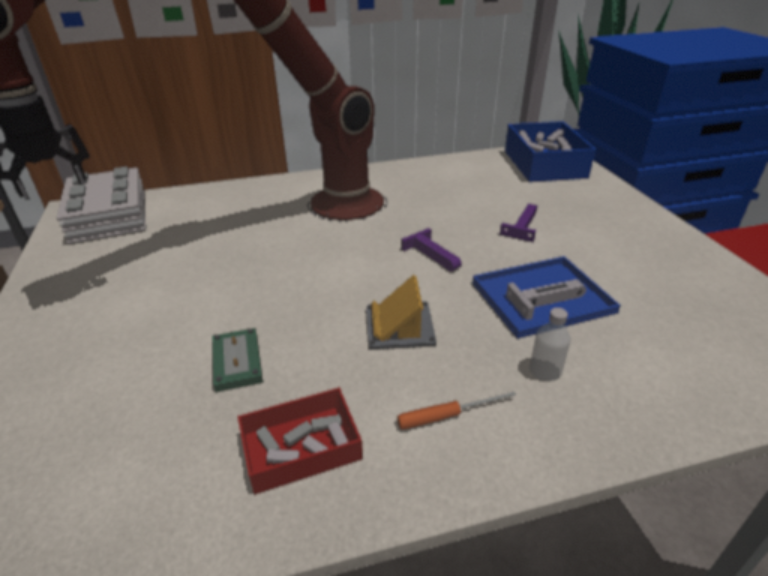

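```bash
cat >> h.py <<'E'
def rect(P):
    (c,(w,h),a)=cv2.minAreaRect((P[:,:2]*1000).astype(np.float32)); return np.array(c)/1000,w,h,a
E
python3 - <<'E'
from h import *
for c in ('top','scene'):
    z=np.load(f'/tmp/{c}.npz'); im,d=z['im'].astype(int),z['d']; W=cloud(c,d); X,Y,Z=W[...,0],W[...,1],W[...,2]
    r,g,b=im[...,0],im[...,1],im[...,2]; ok=d>0
    hs=ok&(abs(X-.55)<.06)&(abs(Y-.29)<.1)&(Z>.012)&(Z<.06)&(abs(r-b)<40)
    ye=ok&(r-b>60)&(abs(X-.54)<.09)&(abs(Y)<.1)
    gr=ok&(g-r>15)&(abs(X-.55)<.1)&(abs(Y+.318)<.07)&(Z>.01)
    pl=ok&(abs(X-.55)<.1)&(abs(Y+.318)<.07)&(Z>.012)
    for n,m in (('handle',hs),('yellow',ye),('green',gr),('nestall',pl)): print(c,n,m.sum(),rect(W[m]),np.median(Z[m]))
    P=W[hs]; bar=P[P[:,1]>.24]; k=np.polyfit(bar[:,1],bar[:,0],1); print('bar x at y=.30',np.polyval(k,.3),'slope',k[0],'ymin/max',np.percentile(P[:,1],[0.5,99.5]),'z',np.percentile(P[:,2],[5,50,95]))
    P=W[ye&(Z>.035)&(Z<.085)]; A=np.c_[P[:,:2],np.ones(len(P))]; s=np.linalg.lstsq(A,P[:,2],rcond=None)[0]; print('slope plane',s,'azimuth',np.degrees(np.arctan2(s[1],s[0])),'tan',np.hypot(s[0],s[1]))
print(vision.camera_model('wrist'))
E
```

```text
top handle 689 (array([0.5487, 0.3007]), 83.51156616210938, 149.0857391357422, 1.8435603380203247) 0.035347276625604884
top yellow 1217 (array([ 0.539 , -0.0187]), 86.17269134521484, 97.21487426757812, 78.75912475585938) 0.05345650426831572
top green 724 (array([ 0.5518, -0.3154]), 78.29596710205078, 127.73719024658203, 89.76605987548828) 0.02055580865905937
top nestall 1452 (array([ 0.5519, -0.3167]), 81.38108825683594, 127.9084701538086, 89.95712280273438) 0.02072019601405717
bar x at y=.30 0.5471555599655401 slope -0.03828019187591781 ymin/max [0.2257 0.374 ] z [0.0189 0.0353 0.0391]
slope plane [ 0.1799  0.9026 -0.0275] azimuth 78.72719863422999 tan 0.9203352269930433
scene handle 592 (array([0.5485, 0.3004]), 86.86701202392578, 151.6415252685547, 3.3584861755371094) 0.031125842801268733
scene yellow 717 (array([ 0.5416, -0.0182]), 86.31685638427734, 101.23345184326172, 78.59473419189453) 0.0515629178748267
scene green 510 (array([ 0.5541, -0.3169]), 130.0858612060547, 77.0555648803711, 0.49084311723709106) 0.018878487563228075
scene nestall 1082 (array([ 0.5537, -0.3178]), 132.94015502929688, 80.30108642578125, 0.6421104669570923) 0.01889825316974264
bar x at y=.30 0.5560192721144884 slope -0.03592606261529158 ymin/max [0.2246 0.3724] z [0.0141 0.0311 0.0346]
slope plane [ 0.1858  0.9213 -0.0327] azimuth 78.5959847890032 tan 0.9398046937270504
{'fx': 305.66318267593454, 'fy': 305.66318267593454, 'cx': 260.7037093757719, 'cy': 187.5846353143195, 'tool_from_camera': array([[-0.0002, -0.9513, -0.3084,  0.0788],
       [ 1.    , -0.0001, -0.0004, -0.0002],
       [ 0.0003, -0.3084,  0.9513, -0.1424],
       [ 0.    ,  0.    ,  0.    ,  1.    ]])}
```

```bash
cat >> h.py <<'E'
def az(s): return np.degrees(np.arctan2(*R.from_quat(s['orientation']).as_matrix()[[1,0],[1,1]]))
def plan(pts,yawdeg,step=.05,rstep=.18,start=None):
    "rows through world points; jaw azimuth goes to yawdeg"
    s=state(); p,a=(np.array(s['ee_pos']),az(s)) if start is None else (np.array(start[0],float),start[1])
    rows=[]
    for t in pts:
        t=np.array(t,float); n=max(1,int(np.ceil(np.linalg.norm(t-p)/step)))
        for i in range(n):
            q=p+(t-p)/(n-i); r=np.clip(-np.radians((yawdeg-a+90)%180-90),-rstep,rstep); A=np.radians(a)
            ty=np.array([np.cos(A),np.sin(A),0]); tx=np.array([-np.sin(A),np.cos(A),0]); d=q-p
            rows.append((np.round([100*d@tx,100*d@ty,-100*d[2]],2).tolist(),round(float(r),3))); p=q; a-=np.degrees(r)
    while len(rows)%5: rows.append(([0,0,0],0))
    for k in range(0,len(rows),5): print('dp',[r[0] for r in rows[k:k+5]],'roll',[r[1] for r in rows[k:k+5]])
    return p,a
E
python3 - <<'E'
from h import *
print(plan([(.45,-.4,.23),(.50,.10,.22),(.55,.25,.22)],2.1,step=.055))
E
```

```text
dp [[4.79, -1.95, 0.03], [5.06, -1.06, 0.03], [5.17, -0.14, 0.03], [5.11, 0.79, 0.03], [4.89, 1.69, 0.03]] roll [-0.18, -0.18, -0.18, -0.18, -0.18]
dp [[4.98, -0.68, 0.1], [5.02, 0.22, 0.1], [4.98, 0.68, 0.1], [4.98, 0.68, 0.1], [4.98, 0.68, 0.1]] roll [-0.18, -0.093, -0.0, -0.0, -0.0]
dp [[4.98, 0.68, 0.1], [4.98, 0.68, 0.1], [4.98, 0.68, 0.1], [4.98, 0.68, 0.1], [4.98, 0.68, 0.1]] roll [-0.0, -0.0, -0.0, -0.0, -0.0]
dp [[4.94, 1.85, -0.0], [4.94, 1.85, -0.0], [4.94, 1.85, -0.0], [0, 0, 0], [0, 0, 0]] roll [-0.0, -0.0, -0.0, 0, 0]
(array([0.55, 0.25, 0.22]), np.float64(2.099999999999998))
```

move_arm --gripper '[-1,-1,-1,-1,-1]' --pt "4.8 -1.95 0" --pt "5.1 -1.05 0" --pt "5.2 -0.15 0" --pt "5.1 0.8 0" --pt "4.9 1.7 0" --roll '[-0.18,-0.18,-0.18,-0.18,-0.18]'

```text
time: 1.42
ee_pos: [0.4517, -0.3987, 0.2316]
orientation: [0.784, 0.621, -0.0, 0.0]
force: [0.7, -0.3, -0.1]
gripper_width: 0.0856
```

move_arm --gripper '[-1,-1,-1,-1,-1]' --pt "5 -0.7 0.1" --pt "5 0.2 0.1" --pt "5 0.7 0.1" --pt "5 0.7 0.1" --pt "5 0.7 0.1" --roll '[-0.18,-0.093,0,0,0]'

```text
time: 2.05
ee_pos: [0.476, -0.1476, 0.2266]
orientation: [0.694, 0.72, 0.0, 0.0]
force: [0.2, -0.1, -0.1]
gripper_width: 0.0854
```

move_arm --gripper '[-1,-1,-1,-1,-1]' --pt "5 0.7 0.1" --pt "5 0.7 0.1" --pt "5 0.7 0.1" --pt "5 0.7 0.1" --pt "5 0.7 0.1" --roll '[0,0,0,0,0]'

```text
time: 2.68
ee_pos: [0.5018, 0.1035, 0.2216]
orientation: [0.694, 0.72, 0.0, 0.0]
force: [0.6, 0.4, 0.3]
gripper_width: 0.0854
```

move_arm --gripper '[-1,-1,-1,-1,-1]' --pt "4.9 1.85 0" --pt "4.9 1.85 0" --pt "4.9 1.85 0" --pt "0 0 0" --pt "0 0 0" --roll '[0,0,0,0,0]'

```text
time: 3.3
ee_pos: [0.5515, 0.2502, 0.221]
orientation: [0.694, 0.72, -0.001, 0.0]
force: [0.7, -0.2, 0.1]
gripper_width: 0.0856
```

Tracking is exact. Wrist look at the handle.

```bash
python3 - <<'E'
from h import *
s=state(); im,d=vision.read_camera('wrist'); W=cloud('wrist',d,s); save('w1',im)
for q in ('handle_mid','handle_foot'):
    print(q,[(np.array(r['at']),round(r['conf'],2)) for r in finder.spot_point('wrist',q)[:2]])
Z=W[...,2]; X,Y=W[...,0],W[...,1]
m=(d>0)&(Z>.029)&(Z<.045)&(abs(X-.55)<.055)&(Y>.2)&(Y<.39); i=im.astype(int); m&=abs(i[...,0]-i[...,2])<40
P=W[m]; print(len(P),rect(P),np.median(P[:,2])); b=P[(P[:,1]>.25)&(P[:,1]<.36)]
for y in np.arange(.25,.37,.02):
    q=b[abs(b[:,1]-y)<.004]; 
    if len(q): print(y,np.percentile(q[:,0],[2,98]),q[:,0].min()/2+q[:,0].max()/2)
fl=(d>0)&(abs(X-.49)<.02)&(abs(Y-.28)<.04); print('floor z',np.median(Z[fl]), 'az',az(s))
E
```

```text
handle_mid [(array([0.3279, 0.1369, 0.0178]), 0.92), (array([0.5513, 0.3023, 0.0171]), 0.62)]
handle_foot [(array([0.2575, 0.1093, 0.0171]), 0.96), (array([0.3039, 0.3494, 0.0157]), 0.79)]
3820 (array([0.5491, 0.3008]), 83.21183013916016, 146.535400390625, 2.3600122928619385) 0.03473998832069358
0.25 [0.5391 0.5623] 0.5506845233883293
0.27 [0.5387 0.5615] 0.5500648108973898
0.29000000000000004 [0.5382 0.5605] 0.5493712494178156
0.31000000000000005 [0.5377 0.5596] 0.5486192661096204
0.33000000000000007 [0.5361 0.5596] 0.5479395755794652
0.3500000000000001 [0.5356 0.5587] 0.5471934883151373
floor z 0.28479114976678294 az 2.1008144894923606
```

View pics/w1.png

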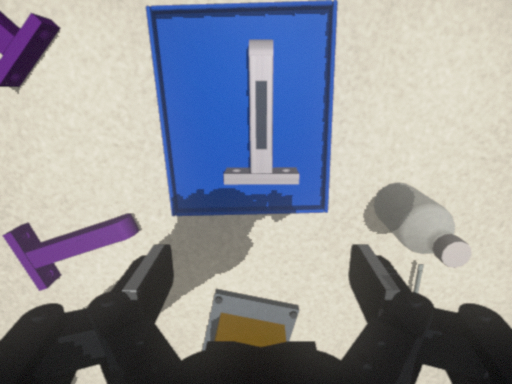

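move_arm --gripper '[-1,-1,-1,-1,-1]' --pt "2 0 5" --pt "2 -0.05 5" --pt "0 0 5" --pt "0 0 4" --pt "0 0 2.2" --roll '[0,0,0,0,0]'

```text
time: 4.08
ee_pos: [0.5489, 0.2886, 0.0072]
orientation: [0.695, 0.719, -0.002, -0.0]
force: [0.3, 0.1, 1.0]
gripper_width: 0.0853
```

move_arm --gripper '[0.2,1,1,1,1]' --pt "0 0 0" --pt "0 0 0" --pt "0 0 0" --pt "0 0 0" --pt "0 0 0" --roll '[0,0,0,0,0]' --force 60

```text
time: 4.7
ee_pos: [0.5505, 0.2915, 0.0111]
orientation: [0.694, 0.72, 0.001, 0.0]
force: [-0.4, -0.9, 6.2]
gripper_width: 0.0231
```

```bash
python3 - <<'E'
from h import *
s=state(); print(az(s))
plan([(.5505,.29,.15),(.541,-.0152,.15)],-11.35,step=.05)
E
```

```text
2.112049729711293
dp [[-0.05, -0.0, -4.63], [-0.05, 0.01, -4.63], [-0.05, 0.01, -4.63], [-4.3, 0.72, -0.0], [-4.3, 0.72, -0.0]] roll [0.18, 0.055, -0.0, -0.0, -0.0]
dp [[-4.3, 0.72, -0.0], [-4.3, 0.72, -0.0], [-4.3, 0.72, -0.0], [-4.3, 0.72, -0.0], [-4.3, 0.72, -0.0]] roll [-0.0, -0.0, -0.0, -0.0, -0.0]
```

move_arm --gripper '[1,1,1,1,1]' --pt "0 0 -1" --pt "0 0 -4.5" --pt "0 0 -4.5" --pt "0 0 -4" --pt "0 0 0" --roll '[0,0,0,0,0]'

```text
time: 5.32
ee_pos: [0.5511, 0.2924, 0.1529]
orientation: [0.694, 0.72, 0.004, 0.001]
force: [0.1, 0.8, -3.1]
gripper_width: 0.0229
```

move_arm --gripper '[1,1,1,1,1]' --pt "0 0 0" --pt "0 0 0" --pt "-4.3 0.7 0" --pt "-4.3 0.7 0" --pt "-4.3 0.7 0" --roll '[0.12,0.115,0,0,0]'

```text
time: 5.95
ee_pos: [0.543, 0.1583, 0.1471]
orientation: [0.773, 0.634, -0.002, -0.001]
force: [0.2, 0.2, -2.9]
gripper_width: 0.0226
```

move_arm --gripper '[1,1,1,1,1]' --pt "-4.3 0.7 0" --pt "-4.3 0.7 0" --pt "-4.3 0.7 0" --pt "-4.3 0.75 0" --pt "0 0 0" --roll '[0,0,0,0,0]'

```text
time: 6.58
ee_pos: [0.5367, -0.0202, 0.147]
orientation: [0.776, 0.63, -0.003, -0.0]
force: [0.3, 0.0, -3.1]
gripper_width: 0.0229
```

```bash
python3 - <<'E'
from h import *
s=state(); print(s['ee_pos'],az(s),s['force'])
im,d=vision.read_camera('scene'); save('s2',cv2.resize(im[110:260,200:400],(800,600)))
for q in ('handle_mid','handle_foot','block_rest'):
    print(q,[(np.array(r['at']),round(r['conf'],2)) for r in finder.spot_point('scene',q)[:3]])
im,d=vision.read_camera('wrist'); W=cloud('wrist',d,s); save('w2',im)
E
```

```text
[ 0.5367 -0.0202  0.147 ] -11.864582565612174 [ 0.3425  0.0311 -3.0819]
handle_mid [(array([0.3295, 0.1338, 0.017 ]), 0.88), (array([0.2472, 0.4046, 0.0124]), 0.8), (array([ 0.5395, -0.0088,  0.1573]), 0.67)]
handle_foot [(array([ 0.5221, -0.0846,  0.155 ]), 0.75), (array([0.2558, 0.1109, 0.0139]), 0.54), (array([0.3073, 0.3524, 0.0158]), 0.53)]
block_rest [(array([ 0.5412, -0.0061,  0.0844]), 0.57), (array([ 0.5539, -0.3152,  0.0198]), 0.35)]
```

View pics/s2.png

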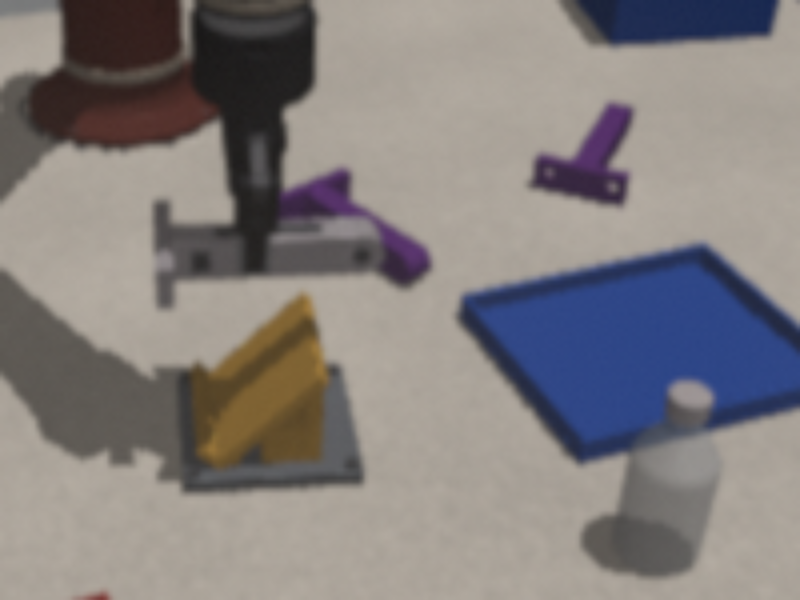

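move_arm --gripper '[1,1,1,1,1]' --pt "0.6 0.3 1.5" --pt "0 0 1.5" --pt "0 0 1" --pt "0 0 0.5" --pt "0 0 0.5" --roll '[-0.009,0,0,0,0]' --force 25

```text
time: 7.45
ee_pos: [0.5432, -0.0086, 0.0991]
orientation: [0.771, 0.637, 0.0, 0.0]
force: [-0.0, -0.6, -3.1]
gripper_width: 0.0225
```

move_arm --gripper '[1,1,1,1,1]' --pt "0 0 0.3" --pt "0 0 0.3" --pt "0 0 0.3" --pt "0 0 0.3" --pt "0 0 0" --roll '[0,0,0,0,0]'

```text
time: 8.07
ee_pos: [0.543, -0.0105, 0.0911]
orientation: [0.771, 0.637, -0.001, 0.002]
force: [-7.2, -4.0, 20.6]
gripper_width: 0.0231
```

move_arm --gripper '[1,1,1,1,1]' --pt "-0.3 0 0" --pt "-0.3 0 0.2" --pt "0 0 0.2" --pt "0 0 0.2" --pt "0 0 0" --roll '[0,0,0,0,0]' --force 20

```text
time: 8.7
ee_pos: [0.5423, -0.0143, 0.0847]
orientation: [0.771, 0.637, 0.001, 0.001]
force: [-6.1, -2.4, 17.5]
gripper_width: 0.0228
```

```bash
cat >> h.py <<'E'
def tilt(name='scene',box=None,rng=None):
    "handle's axis tilt from silhouette cloud near the gripper"
    s=state(); im,d=vision.read_camera(name); W=cloud(name,d,s); best=None
    for r in finder.silhouettes(name,'handle_mid')[:6]:
        P=W[r['mask']&(d>0)]; c=np.median(P,0); im2=im[r['mask']].astype(float).mean(0)
        if im2[2]-im2[1]>20: continue
        _,_,V=np.linalg.svd(P-P.mean(0),full_matrices=False); v=V[0]*np.sign(V[0][2])
        print(name,'n',len(P),'c',c,'dir',v,'elev',np.degrees(np.arcsin(v[2])),'az',np.degrees(np.arctan2(v[1],v[0])),round(r['conf'],2))
    return im,d,W,s
E
python3 - <<'E'
from h import *
im,d,W,s=tilt('scene'); save('s3',cv2.resize(im[110:260,200:400],(800,600))); print({k:np.array(s[k]) for k in ('ee_pos','force','moment')})
E
```

```text
scene n 726 c [ 0.5535 -0.0007  0.099 ] dir [0.0146 0.9899 0.1411] elev 8.108935702742098 az 89.15559311412231 0.83
{'ee_pos': array([ 0.5423, -0.0143,  0.0847]), 'force': array([-6.1358, -2.3914, 17.4931]), 'moment': array([0.3508, 1.2131, 0.1514])}
```

View pics/s3.png

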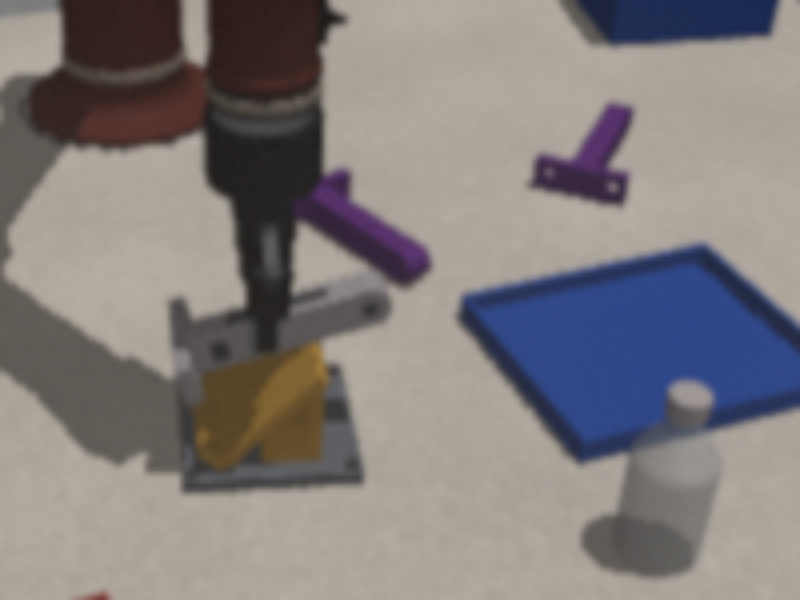

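move_arm --gripper '[1,1,1,1,1]' --pt "0 0 0.2" --pt "0 0 0.2" --pt "0 0 0.2" --pt "0 0 0.2" --pt "0 0 0" --roll '[0,0,0,0,0]'

```text
time: 9.43
ee_pos: [0.5418, -0.0166, 0.0766]
orientation: [0.771, 0.637, -0.001, 0.002]
force: [-7.2, -4.2, 17.7]
gripper_width: 0.0228
```

```bash
python3 - <<'E'
from h import *
im,d,W,s=tilt('scene'); save('s4',cv2.resize(im[110:260,200:400],(800,600))); print({k:np.array(s[k]) for k in ('ee_pos','force','moment')})
E
```

```text
{'ee_pos': array([ 0.5418, -0.0166,  0.0766]), 'force': array([-7.2447, -4.2477, 17.7027]), 'moment': array([-0.2685,  1.1942,  0.1602])}
```

View pics/s4.png

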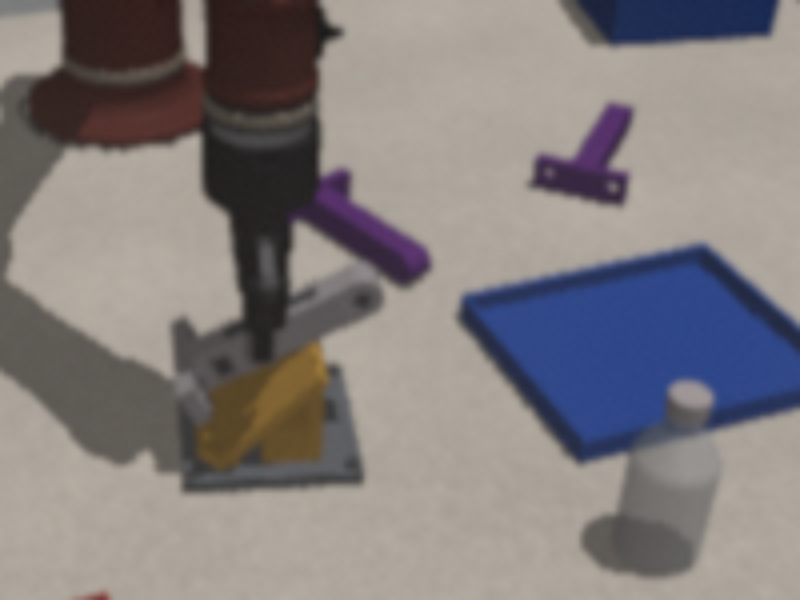

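move_arm --gripper '[1,1,1,1,1]' --pt "0.2 0 0" --pt "0.2 0 0.2" --pt "0.1 0 0.2" --pt "0 0 0.2" --pt "0 0 0" --roll '[0,0,0,0,0]'

```text
time: 10.15
ee_pos: [0.5416, -0.0167, 0.0707]
orientation: [0.772, 0.635, -0.004, 0.003]
force: [-8.2, -10.2, 21.3]
gripper_width: 0.023
```

```bash
python3 - <<'E'
from h import *
im,d,W,s=tilt('scene'); a=cv2.resize(im[130:250,230:330],(400,480),interpolation=cv2.INTER_CUBIC); 
im,d,W,s=tilt('wrist',);b=cv2.resize(im,(400,300)); b=np.vstack([b,np.zeros((180,400,3),np.uint8)])
save('s5',np.hstack([a,b])); print({k:np.array(s[k]) for k in ('ee_pos','force','moment')})
E
```

```text
scene n 625 c [ 0.5558 -0.0042  0.0877] dir [0.0919 0.8171 0.5691] elev 34.686473595320464 az 83.58588191805929 0.67
wrist n 17693 c [0.55   0.0385 0.1354] dir [0.1629 0.8384 0.5201] elev 31.33775880234965 az 79.0054988997862 0.94
{'ee_pos': array([ 0.5417, -0.0166,  0.0707]), 'force': array([ -8.2416, -11.411 ,  21.5981]), 'moment': array([-1.5702,  1.579 ,  0.1369])}
```

View pics/s5.png

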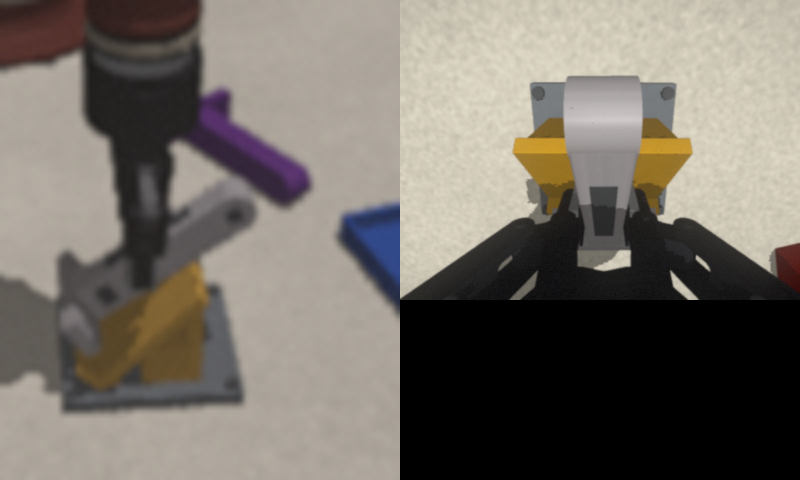

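move_arm --gripper '[1,1,1,1,1]' --pt "0.25 0 -0.2" --pt "0.25 0 -0.2" --pt "0.25 0 -0.1" --pt "0 0 0" --pt "0 0 0" --roll '[0,0,0,0,0]'

```text
time: 10.98
ee_pos: [0.5422, -0.0139, 0.0732]
orientation: [0.773, 0.634, -0.007, 0.004]
force: [-5.0, -16.5, 6.9]
gripper_width: 0.0229
```

```bash
python3 - <<'E'
from h import *
im,d,W,s=tilt('scene'); print(finder.spot_point('scene','handle_foot')[:3]);print({k:np.array(s[k]) for k in ('ee_pos','force','moment')})
E
```

```text
scene n 625 c [0.5563 0.0034 0.0931] dir [0.106  0.8242 0.5563] elev 33.80321953637478 az 82.67413966494817 0.95
[{'at': [0.306, 0.3534, 0.0126], 'conf': 0.9}, {'at': [0.2582, 0.1133, 0.0159], 'conf': 0.72}, {'at': [0.5329, -0.0648, 0.0462], 'conf': 0.56}]
{'ee_pos': array([ 0.5422, -0.0139,  0.0732]), 'force': array([ -4.9527, -16.4843,   6.9477]), 'moment': array([-3.133 ,  0.8521, -0.0126])}
```

move_arm --gripper '[1,1,1,1,1]' --pt "0 0 -0.3" --pt "0 0 -0.3" --pt "0 0 -0.2" --pt "0 0 0" --pt "0 0 0" --roll '[0,0,0,0,0]'

```text
time: 11.75
ee_pos: [0.5446, -0.0029, 0.0808]
orientation: [0.771, 0.637, -0.0, 0.001]
force: [-1.7, -4.9, 4.0]
gripper_width: 0.0227
```

```bash
python3 - <<'E'
from h import *
im,d,W,s=tilt('scene'); print(finder.spot_point('scene','handle_foot')[:3]);print({k:np.array(s[k]) for k in ('ee_pos','force','moment')})
E
```

```text
scene n 636 c [0.5585 0.0112 0.0983] dir [0.1048 0.813  0.5727] elev 34.93850331689669 az 82.65205505653287 0.96
[{'at': [0.5364, -0.0524, 0.0553], 'conf': 0.79}, {'at': [0.3045, 0.3529, 0.015], 'conf': 0.62}, {'at': [0.5456, 0.0108, 0.1015], 'conf': 0.62}]
{'ee_pos': array([ 0.5446, -0.0029,  0.0808]), 'force': array([-1.6742, -4.9458,  4.019 ]), 'moment': array([-0.9921,  0.2298, -0.0335])}
```

move_arm --gripper '[1,1,1,0.42,0.36]' --pt "-0.3 0 0.2" --pt "-0.2 0 0.1" --pt "0 0 0" --pt "0 0 0" --pt "0 0 0" --roll '[0,0,0,0,0]'

```text
time: 12.52
ee_pos: [0.5437, -0.0054, 0.0773]
orientation: [0.77, 0.638, 0.001, -0.0]
force: [0.7, 0.8, 0.9]
gripper_width: 0.0271
```

move_arm --gripper '[0.3,0.25,0.2,0.1,0.1]' --pt "0 0 0" --pt "0 0 0" --pt "0 0 0" --pt "0 0 0" --pt "0 0 0" --roll '[0,0,0,0,0]'

```text
time: 13.15
ee_pos: [0.5433, -0.0071, 0.0773]
orientation: [0.771, 0.637, 0.0, -0.0]
force: [-0.3, 0.5, 0.7]
gripper_width: 0.0387
```

```bash
python3 - <<'E'
from h import *
im,d,W,s=tilt('scene'); print(finder.spot_point('scene','handle_foot')[:3]);print({k:np.array(s[k]) for k in ('ee_pos','force','moment')})
E
```

```text
[{'at': [0.3036, 0.3537, 0.0158], 'conf': 0.71}, {'at': [0.5318, -0.062, 0.03], 'conf': 0.7}, {'at': [0.2568, 0.109, 0.013], 'conf': 0.62}]
{'ee_pos': array([ 0.5433, -0.0071,  0.0773]), 'force': array([-0.259 ,  0.5333,  0.7371]), 'moment': array([-0.0095,  0.0357,  0.0043])}
```

move_arm --gripper '[0.1,0,0,0,0]' --pt "0 0 -1" --pt "0 0 -2" --pt "0 0 -4" --pt "2 0 -5" --pt "4 0 -3" --roll '[0,0,0,0,0]'

```text
time: 13.92
ee_pos: [0.5557, 0.0503, 0.2307]
orientation: [0.772, 0.635, 0.001, 0.002]
force: [0.7, 0.9, -0.7]
gripper_width: 0.0425
```

```bash
python3 - <<'E'
from h import *
im1,d,W,s=tilt('scene'); a=cv2.resize(im1[130:250,230:330],(400,480),interpolation=cv2.INTER_CUBIC)
print(s['ee_pos'],s['force'],az(s)); th=np.radians(-11.35); Rb=np.array([[np.cos(th),-np.sin(th),0],[np.sin(th),np.cos(th),0],[0,0,1]]); o=np.array([.543,-.005,0])
def prof(W,im,d,tag):
    B=(W-o)@Rb; i=im.astype(int); ye=(d>0)&(i[...,0]-i[...,2]>35)&(abs(B[...,0])<.06)&(abs(B[...,1])<.08)
    for lo,hi in ((-.06,-.045),(-.045,-.02),(.02,.045),(.045,.06)):
        P=B[ye&(B[...,0]>lo)&(B[...,0]<hi)]*1000
        for zl in range(0,100,10):
            q=P[(P[:,2]>zl)&(P[:,2]<=zl+10)]
            if len(q)>4: print(tag,lo,zl,len(q),'y',np.percentile(q[:,1],[3,97]).round())
prof(W,im1,d,'S')
im,d,W,s=tilt('wrist'); prof(W,im,d,'W'); b=cv2.resize(im,(400,300)); b=np.vstack([b,np.zeros((180,400,3),np.uint8)]); save('s6',np.hstack([a,b]))
B=(W-o)@Rb; i=im.astype(int); g=(d>0)&(abs(i[...,0]-i[...,2])<25)&(abs(B[...,0])<.05)&(B[...,2]>.06)&(B[...,2]<.16)&(i[...,0]>70)&(B[...,1]>-.02)&(B[...,1]<.06)
P=B[g]*1000; print('bar x',np.percentile(P[:,0],[2,50,98]),'perp top',np.percentile((-(P[:,1]+45)+(P[:,2]-22))*.7071,[10,50,90]),'along max',np.percentile(((P[:,1]+45)+(P[:,2]-22))*.7071,[99,100]))
k=np.polyfit(P[:,1],P[:,0],1);print('x vs y slope deg',np.degrees(np.arctan(k[0])))
for q in ('handle_mid','handle_foot'): print(q,[((np.array(r['at'])-o)@Rb*1000,round(r['conf'],2)) for r in finder.spot_point('wrist',q)[:3]])
E
```

```text
scene n 781 c [ 0.5544 -0.0162  0.0829] dir [0.0836 0.7073 0.7019] elev 44.580913220921865 az 83.26069521989781 0.64
[0.5557 0.0503 0.2307] [ 0.7431  0.8983 -0.7179] -11.09933356744461
S 0.02 10 10 y [-10.  14.]
S 0.02 20 22 y [-57.  20.]
S 0.02 30 47 y [-47.  21.]
S 0.02 40 40 y [-24.  24.]
S 0.02 50 28 y [-14.  23.]
S 0.02 60 26 y [-4. 25.]
S 0.02 70 27 y [ 6. 19.]
S 0.02 80 31 y [15. 30.]
S 0.045 10 23 y [-48.  25.]
S 0.045 20 54 y [-55.  25.]
S 0.045 30 46 y [-43.  22.]
S 0.045 40 29 y [-22.  22.]
S 0.045 50 29 y [-11.  25.]
S 0.045 60 27 y [-1. 27.]
S 0.045 70 18 y [ 7. 25.]
S 0.045 80 14 y [16. 29.]
wrist n 2947 c [ 0.5486 -0.0165  0.095 ] dir [0.1317 0.6788 0.7224] elev 46.25304671168173 az 79.0240942638344 0.88
W -0.06 20 30 y [-55.  28.]
W -0.06 30 13 y [-53.  28.]
W -0.06 40 8 y [-23.  28.]
W -0.06 50 19 y [-13.  28.]
W -0.06 60 21 y [-4. 28.]
W -0.06 70 26 y [ 5. 28.]
W -0.06 80 66 y [16. 30.]
W -0.045 10 37 y [27. 28.]
W -0.045 20 101 y [-57.  28.]
W -0.045 30 159 y [-54.  28.]
W -0.045 40 139 y [-25.  28.]
W -0.045 50 163 y [-15.  28.]
W -0.045 60 178 y [-5. 28.]
W -0.04
[... 180 characters left out ...]
28.]
W 0.02 60 175 y [-4. 28.]
W 0.02 70 137 y [ 5. 28.]
W 0.02 80 334 y [16. 31.]
W 0.045 10 24 y [-64.   4.]
W 0.045 20 36 y [-55. -35.]
W 0.045 30 18 y [-54. -26.]
W 0.045 40 12 y [-24. -16.]
W 0.045 50 14 y [-14.  -6.]
W 0.045 60 17 y [-4.  5.]
W 0.045 70 17 y [ 6. 14.]
W 0.045 80 51 y [16. 30.]
bar x [-9.5484  1.6156 13.0479] perp top [ 8.1922 23.9023 28.7125] along max [152.0247 152.5098]
x vs y slope deg 0.25893684211303364
handle_mid [(array([ 5.3756, -2.8988, 83.6   ]), 0.94), (array([-239.3706,   99.5381,   13.3   ]), 0.76)]
handle_foot [(array([  2.6843, -52.4984,  35.1   ]), 0.84), (array([-302.6472,   57.0543,   17.1   ]), 0.79), (array([ 261.2929, -178.7733,   -2.9   ]), 0.24)]
```

View pics/s6.png

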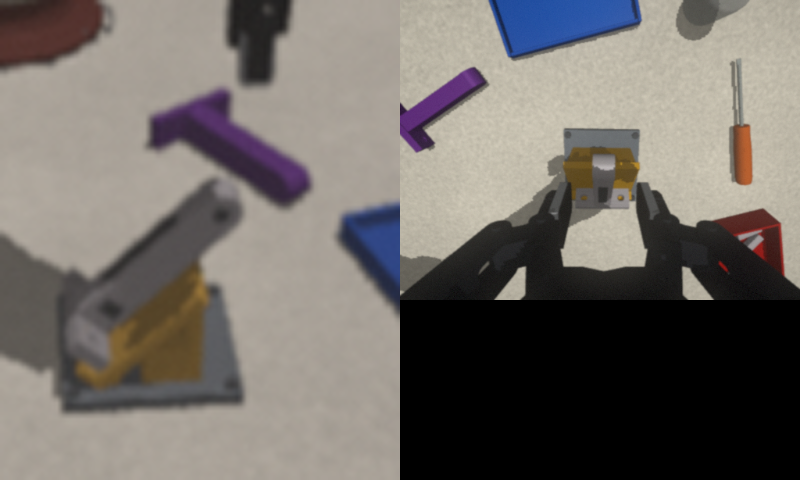

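move_arm --gripper '[0,0,0,0,0]' --pt "-1.5 0 2" --pt "-1.5 0 4" --pt "0 0 4" --pt "0 0 3" --pt "0 0 0" --roll '[0,0,0,0,0]'

```text
time: 14.85
ee_pos: [0.5461, 0.0205, 0.0944]
orientation: [0.771, 0.637, -0.004, -0.002]
force: [-1.0, 0.5, 1.0]
gripper_width: 0.0429
```

move_arm --gripper '[0,0,0,0,0]' --pt "0 0 0" --pt "0 0 0" --pt "0 0 0" --pt "0 0 0" --pt "0 0 0" --roll '[0,0,0,0,0]'

```text
time: 15.48
ee_pos: [0.549, 0.0225, 0.0976]
orientation: [0.771, 0.637, 0.0, 0.0]
force: [-0.7, -0.1, -0.0]
gripper_width: 0.0424
```

move_arm --gripper '[0,0.2,1,1,1]' --pt "-0.1 0.1 0.2" --pt "0 0 0" --pt "0 0 0" --pt "0 0 0" --pt "0 0 0" --roll '[0,0,0,0,0]' --force 40

```text
time: 16.1
ee_pos: [0.5499, 0.0211, 0.0953]
orientation: [0.771, 0.637, 0.0, 0.0]
force: [1.5, -0.3, -0.1]
gripper_width: 0.0238
```

move_arm --gripper '[1,1,1,1,1]' --pt "0.2 0 -0.4" --pt "0.5 0 -1.5" --pt "2 0 -2" --pt "3 0 -2" --pt "0 0 0" --roll '[0,0,0,0,0]'

```text
time: 16.73
ee_pos: [0.5616, 0.081, 0.157]
orientation: [0.769, 0.639, 0.003, 0.001]
force: [0.1, -0.9, -2.9]
gripper_width: 0.0236
```

```bash
cat >> h.py <<'E'
th=np.radians(-11.35); Rb=np.array([[np.cos(th),-np.sin(th),0],[np.sin(th),np.cos(th),0],[0,0,1]]); o=np.array([.543,-.005,0])
E
python3 - <<'E'
from h import *
im,d,W,s=tilt('scene'); im,d,W,s=tilt('wrist')
print(s['ee_pos'],(np.array(s['ee_pos'])-o)@Rb*1000,s['force'],s['moment'],s['gripper_width'])
E
```

```text
wrist n 6522 c [0.5616 0.0945 0.1975] dir [0.1405 0.7493 0.6472] elev 40.32713335714901 az 79.37763958926114 0.97
[0.56   0.0767 0.1544] [  0.5524  83.4313 154.3813] [-0.0724 -0.3578 -3.0485] [ 0.0012 -0.0214  0.0416] 0.02327934075152553
```

move_arm --gripper '[1,1,1,1,1]' --pt "0 0 -2" --pt "2.5 0 -0.5" --pt "3 0 0" --pt "0 0 2.5" --pt "0 0 2.5" --roll '[0,0,0,0,0]' --force 25

```text
time: 17.55
ee_pos: [0.5704, 0.1302, 0.1279]
orientation: [0.771, 0.637, -0.001, -0.0]
force: [-0.1, -0.5, -4.3]
gripper_width: 0.0234
```

move_arm --gripper '[1,1,1,1,1]' --pt "0 0 0" --pt "0 0 0" --pt "0 0 0" --pt "0 0 0" --pt "0 0 0" --roll '[0,0,0,0,0]' --force 20

```text
time: 18.18
ee_pos: [0.5709, 0.1313, 0.1299]
orientation: [0.771, 0.637, 0.0, 0.0]
force: [-0.6, -0.1, -2.8]
gripper_width: 0.0236
```

```bash
python3 - <<'E'
from h import *
im,d,W,s=tilt('scene')
print(s['ee_pos'],(np.array(s['ee_pos'])-o)@Rb*1000,s['force'],s['moment'],s['gripper_width'])
print([((np.array(r['at'])-o)@Rb*1000,round(r['conf'],2)) for r in finder.spot_point('scene','handle_foot')[:3]])
save('s7',cv2.resize(im[90:250,230:390],(600,600)))
E
```

```text
scene n 679 c [0.5726 0.081  0.1022] dir [0.4601 0.3218 0.8275] elev 55.841235021236756 az 34.96821557026225 0.75
[0.5709 0.1313 0.1299] [  0.5825 139.1094 129.8584] [-0.6339 -0.1197 -2.7973] [ 0.073  -0.0032  0.0134] 0.0235515112275454
[(array([-300.6631,  304.7896,   13.8   ]), 0.89), (array([ 1.629 , 54.3842, 66.    ]), 0.71), (array([-302.0006,   57.898 ,   16.3   ]), 0.62)]
```

View pics/s7.png

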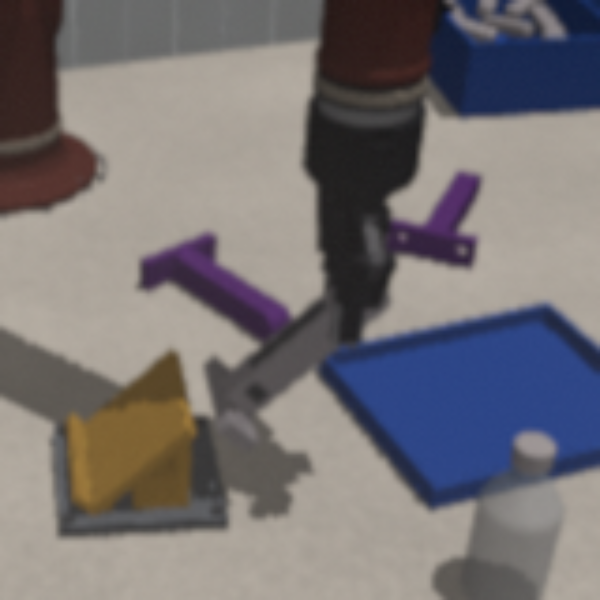

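move_arm --gripper '[1,1,1,1,1]' --pt "0 0 1.5" --pt "0 0 1.5" --pt "-0.8 0 0" --pt "-0.7 0 0" --pt "0 0 0" --roll '[0,0,0,0,0]'

```text
time: 18.95
ee_pos: [0.5682, 0.115, 0.0996]
orientation: [0.771, 0.636, -0.0, 0.0]
force: [-0.2, 0.2, -3.2]
gripper_width: 0.0237
```

move_arm --gripper '[1,1,1,1,1]' --pt "-0.7 0 -0.7" --pt "-0.7 0 -0.7" --pt "-0.8 0 -0.6" --pt "0 0 0" --pt "0 0 0" --roll '[0,0,0,0,0]'

```text
time: 19.58
ee_pos: [0.5647, 0.096, 0.1201]
orientation: [0.77, 0.638, 0.002, 0.0]
force: [0.6, 4.4, 0.2]
gripper_width: 0.0239
```

```bash
python3 - <<'E'
from h import *
im,d,W,s=tilt('scene')
print(s['ee_pos'],(np.array(s['ee_pos'])-o)@Rb*1000,s['force'],s['moment'],s['gripper_width'])
print([((np.array(r['at'])-o)@Rb*1000,round(r['conf'],2)) for r in finder.spot_point('scene','handle_foot')[:3]])
E
```

```text
scene n 490 c [0.5689 0.0547 0.0848] dir [-0.0858  0.5074  0.8574] elev 59.02807204944321 az 99.59404618051447 0.71
[0.5647 0.096  0.1201] [  1.3492 103.2909 120.141 ] [0.6397 4.4288 0.1929] [ 1.2879 -0.2254 -0.1253] 0.023865260816935192
[(array([ 0.9541, 37.9295, 40.2   ]), 0.85), (array([-301.7015,  303.3573,   12.1   ]), 0.73), (array([-301.9598,   55.6623,   17.6   ]), 0.72)]
```

move_arm --gripper '[1,1,1,1,1]' --pt "-0.7 0 -0.5" --pt "-0.7 0 -0.5" --pt "-0.9 0 -0.5" --pt "-0.9 0 -0.4" --pt "0 0 0" --roll '[0,0,0,0,0]'

```text
time: 20.35
ee_pos: [0.5579, 0.0617, 0.1385]
orientation: [0.771, 0.637, -0.001, 0.001]
force: [0.9, 2.1, -1.4]
gripper_width: 0.0232
```

move_arm --gripper '[1,1,1,1,1]' --pt "-0.7 0 -0.25" --pt "-0.7 0 -0.2" --pt "-0.5 0 -0.1" --pt "-0.4 0 0" --pt "0 0 0" --roll '[0,0,0,0,0]'

```text
time: 20.98
ee_pos: [0.5534, 0.0409, 0.1441]
orientation: [0.771, 0.637, 0.0, 0.0]
force: [0.6, 3.0, -0.9]
gripper_width: 0.0236
```

```bash
python3 - <<'E'
from h import *
im,d,W,s=tilt('scene')
print(s['ee_pos'],(np.array(s['ee_pos'])-o)@Rb*1000,s['force'],s['moment'],s['gripper_width'])
print([((np.array(r['at'])-o)@Rb*1000,round(r['conf'],2)) for r in finder.spot_point('scene','handle_foot')[:3]])
E
```

```text
scene n 410 c [0.5662 0.0373 0.0933] dir [-0.1753  0.125   0.9766] elev 77.5686241872649 az 144.50155755346822 0.88
[0.5534 0.0409 0.1441] [  1.2062  47.0432 144.0829] [ 0.6484  3.014  -0.9066] [ 1.0269 -0.357   0.0151] 0.023594790254570383
[(array([-304.8393,  303.2374,   14.8   ]), 0.83), (array([-302.6658,   55.6226,   13.3   ]), 0.71), (array([-0.0675, 40.4783, 48.2   ]), 0.65)]
```

move_arm --gripper '[1,1,1,1,1]' --pt "-0.2 0 0" --pt "-0.2 0 0" --pt "0 0 0" --pt "0 0 0" --pt "0 0 0" --roll '[0,0,0,0,0]'

```text
time: 21.75
ee_pos: [0.5529, 0.0381, 0.1441]
orientation: [0.77, 0.638, 0.001, -0.0]
force: [0.3, 5.3, -1.1]
gripper_width: 0.0234
```

```bash
python3 - <<'E'
from h import *
im,d,W,s=tilt('scene')
print((np.array(s['ee_pos'])-o)@Rb*1000,s['force'],s['moment'],s['gripper_width'])
print([((np.array(r['at'])-o)@Rb*1000,round(r['conf'],2)) for r in finder.spot_point('scene','handle_foot')[:3]])
# bar's side face edges in the scene picture: tilt in block frame from cloud
B=(W-o)@Rb*1000; i=im.astype(int); m=(d>0)&(abs(B[...,0]-1)<25)&(B[...,1]>15)&(B[...,1]<75)&(B[...,2]>70)&(B[...,2]<150)&(abs(i[...,0]-i[...,2])<30)
for z in range(70,150,10):
    q=B[m&(B[...,2]>z)&(B[...,2]<z+10)]
    if len(q)>5: print(z,len(q),np.percentile(q[:,1],[5,95]),np.median(q[:,0]))
save('s8',cv2.resize(im[70:250,230:390],(534,600)))
E
```

```text
scene n 371 c [0.5655 0.036  0.0923] dir [-0.1737  0.05    0.9835] elev 79.58725860021232 az 163.9283574546129 0.92
[  1.1909  44.1841 144.1064] [ 0.3105  5.3228 -1.0608] [ 1.3676 -0.3737 -0.0292] 0.02344346624782275
[(array([-303.9787,  306.572 ,   14.6   ]), 0.89), (array([ 0.2856, 40.2432, 45.9   ]), 0.85), (array([-304.0778,   55.5432,   17.5   ]), 0.84)]
70 27 [35.9551 57.9667] 12.495498931559668
80 36 [30.608  58.1955] 12.996687610075595
90 35 [30.9447 59.665 ] 12.950197459563531
100 41 [31.5814 58.9011] 12.771627435490773
110 39 [32.2644 61.6476] 12.418147809527001
120 39 [33.0388 61.0449] 12.906320085955212
130 36 [33.471  61.4644] 12.446880494350136
140 26 [33.3946 62.7482] 14.35062333188026
```

View pics/s8.png

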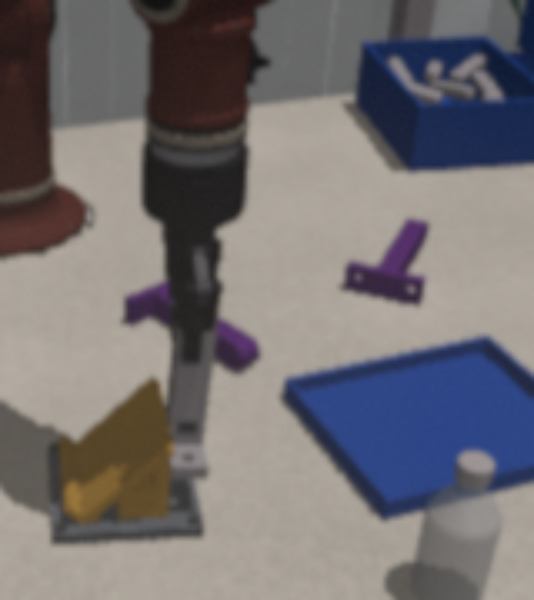

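move_arm --gripper '[1,1,1,1,1]' --pt "-0.3 0 0" --pt "-0.3 0 0" --pt "0 0 0" --pt "0.5 0 0" --pt "1 0 0" --roll '[0,0,0,0,0]'

```text
time: 22.52
ee_pos: [0.5531, 0.0431, 0.1429]
orientation: [0.771, 0.636, -0.003, 0.0]
force: [0.4, 0.9, -3.2]
gripper_width: 0.0235
```

move_arm --gripper '[1,1,1,1,1]' --pt "0 0 -2" --pt "0 0 -4" --pt "0 0 -4" --pt "0 0 0" --pt "0 0 0" --roll '[0,0,0,-0.1,-0.1]' --force 40

```text
time: 23.15
ee_pos: [0.5536, 0.0448, 0.2437]
orientation: [0.702, 0.712, -0.002, 0.0]
force: [-0.2, 0.2, -3.2]
gripper_width: 0.0234
```

```bash
python3 - <<'E'
from h import *
im,d,W,s=tilt('scene')
print(s['ee_pos'],az(s),s['force'],s['moment'],s['gripper_width'])
i=im.astype(int); B=(W-np.array(s['ee_pos']))*1000; m=(d>0)&(abs(B[...,0])<35)&(abs(B[...,1])<40)&(abs(i[...,0]-i[...,2])<30)
for z in range(-90,0,10):
    q=B[m&(B[...,2]>z)&(B[...,2]<z+10)]
    if len(q)>5: print(z,len(q),np.percentile(q[:,1],[5,95]),np.median(q[:,0]))
plan([(.553,-.39,.235)],.2,step=.055)
E
```

```text
scene n 535 c [0.5652 0.0454 0.1847] dir [ 0.012  -0.0942  0.9955] elev 84.54863081725986 az -82.72201649519295 0.83
[0.5536 0.0448 0.2437] 0.7942576356134331 [-0.1857  0.1901 -3.2018] [-0.0826 -0.0057  0.0135] 0.023435428339383904
-90 103 [-8.7672 19.1626] 16.643806558441888
-80 47 [-8.7658 19.5436] 10.408643867974687
-70 46 [-8.8184 18.258 ] 11.33705423111725
-60 45 [-8.5197 18.2278] 11.01474489257237
-50 48 [-8.9141 18.2835] 11.32043104522551
-40 46 [-8.5292 20.0541] 11.21117963686752
-30 50 [-8.7607 18.6094] 11.384503689220615
-20 50 [-8.4684 19.3279] 10.937650310405555
-10 42 [-8.7647 20.8899] 10.706715476691441
dp [[-5.43, -0.06, 0.1], [-5.43, -0.03, 0.1], [-5.43, -0.03, 0.1], [-5.43, -0.03, 0.1], [-5.43, -0.03, 0.1]] roll [0.007, -0.0, -0.0, -0.0, -0.0]
dp [[-5.43, -0.03, 0.1], [-5.43, -0.03, 0.1], [-5.43, -0.03, 0.1], [0, 0, 0], [0, 0, 0]] roll [-0.0, -0.0, -0.0, 0, 0]
```

move_arm --gripper '[1,1,1,1,1]' --pt "-3 0 0.1" --pt "-5.5 0 0.1" --pt "-5.5 0 0.1" --pt "-5.5 0 0.1" --pt "-5.5 0 0.1" --roll '[0.007,0,0,0,0]'

```text
time: 23.88
ee_pos: [0.5548, -0.2063, 0.2382]
orientation: [0.706, 0.708, -0.001, -0.001]
force: [0.5, 0.5, -3.4]
gripper_width: 0.0236
```

move_arm --gripper '[1,1,1,1,1]' --pt "-5.5 0 0.1" --pt "-5.5 0 0.1" --pt "-4.5 0 0.1" --pt "-3 0 0" --pt "0 0 0" --roll '[0,0,0,0,0]'

```text
time: 24.5
ee_pos: [0.5538, -0.3936, 0.2339]
orientation: [0.709, 0.706, -0.002, -0.001]
force: [-0.7, 0.2, -3.1]
gripper_width: 0.0236
```

move_arm --gripper '[1,1,1,1,1]' --pt "0 0 0" --pt "0 0 0" --pt "0 0 0" --pt "0 0 0" --pt "0 0 0" --roll '[0,0,0,0,0]'

```text
time: 25.12
ee_pos: [0.5564, -0.3891, 0.2359]
orientation: [0.706, 0.709, -0.0, 0.0]
force: [0.1, -0.1, -2.9]
gripper_width: 0.0234
```

```bash
python3 - <<'E'
from h import *
s=state(); print(s['ee_pos'],az(s),s['force'])
im,d=vision.read_camera('wrist'); W=cloud('wrist',d,s); i=im.astype(int); np.savez('/tmp/wn.npz',im=im,d=d,W=W)
print('wrist seat',[(np.array(r['at']),round(r['conf'],2)) for r in finder.spot_point('wrist','nest_seat')[:2]],[(np.array(r['at']),round(r['conf'],2)) for r in finder.spot_point('wrist','nest')[:2]])
X,Y,Z=W[...,0],W[...,1],W[...,2]
m=(d>0)&(abs(X-.553)<.09)&(abs(Y+.317)<.06)&(Z>.012)&(Z<.026); print('nest top',m.sum(),rect(W[m]),np.median(Z[m]))
p=(d>0)&(abs(X-.553)<.05)&(abs(Y+.317)<.03)&(Z>.026)&(Z<.045); print('pin pts',p.sum())
for sg in(-1,1):
    q=W[p&((X-.553)*sg>.01)]; print(sg,len(q),q.mean(0) if len(q) else '',q[:,2].max() if len(q) else '')
b=(d>0)&(i[...,0]-i[...,2]>30)&(abs(X-.553)<.05)&(abs(Y+.317)<.035); 
for sg in(-1,1):
    q=W[b&((X-.553)*sg>.01)]; print('brass',sg,len(q),np.median(q,0) if len(q) else '',np.argwhere(b&((X-.553)*sg>.01)).mean(0))
im2,d2,W2,s=tilt('scene')
for q in ('handle_foot','handle_mid','nest_seat','nest'): print('scene',q,[(np.array(r['at']),round(r['conf'],2)) for r in finder.spot_point('scene',q)[:3]])
np.savez('/tmp/sn.npz',im=im2,d=d2,W=W2)
save('n1',np.hstack([cv2.resize(im,(448,336)),cv2.resize(im2[60:260,40:240],(336,336))]))
E
```

```text
[ 0.5564 -0.3891  0.2359] 0.23926655974614425 [ 0.0658 -0.0836 -2.8787]
wrist seat [(array([ 0.5515, -0.3165,  0.0192]), 0.76)] [(array([ 0.5488, -0.3194, -0.003 ]), 0.81)]
nest top 8463 (array([ 0.5531, -0.3173]), 130.35093688964844, 80.06381225585938, 0.45425012707710266) 0.019953933357571008
pin pts 90
-1 45 [ 0.5247 -0.3176  0.0336] 0.03809617946102606
1 45 [ 0.5818 -0.3171  0.0335] 0.03832140273873319
brass -1 33 [ 0.5249 -0.3175  0.0341] [ 95.697  232.0909]
brass 1 29 [ 0.5818 -0.3164  0.0344] [ 95.4138 285.2759]
scene n 835 c [ 0.5678 -0.3764  0.191 ] dir [0.7271 0.1247 0.6751] elev 42.459900539178854 az 9.730528450260241 0.82
scene handle_foot [(array([ 0.5528, -0.3853,  0.137 ]), 0.95), (array([0.2561, 0.1102, 0.0127]), 0.68), (array([0.3085, 0.3504, 0.0139]), 0.56)]
scene handle_mid [(array([ 0.5575, -0.3805,  0.2197]), 0.89), (array([0.2467, 0.4026, 0.0176]), 0.84), (array([0.3303, 0.137 , 0.0146]), 0.64)]
scene nest_seat [(array([ 0.5533, -0.317 ,  0.0182]), 0.77)]
scene nest [(array([ 0.5549, -0.3158, -0.004 ]), 0.87), (array([ 0.5567, -0.3823,  0.2156]), 0.56)]
```

View pics/n1.png

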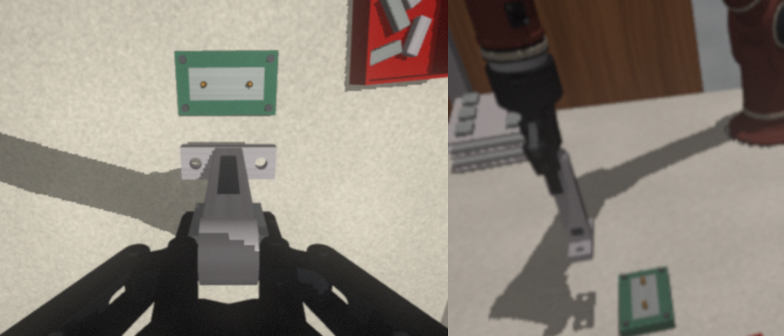

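```bash
cat > foot.py <<'E'
from h import *
from scipy import ndimage as nd
def foot(W,im,d,s):
    t=np.array(s['ee_pos']); X,Y,Z=[W[...,k]-t[k] for k in range(3)]; i=im.astype(int)
    m=(d>0)&(Z>-.105)&(Z<-.070)&(abs(X)<.06)&(abs(Y)<.05); q=W[m]; zt=np.median(q[:,2]); f=m&(abs(W[...,2]-zt)<.004)
    c,w,h,a=rect(W[f]); print('foot top z',zt,'rel',zt-t[2],'n',f.sum(),'rect',c,w,h,a,'rel',c-t[:2])
    fx=W[f]; 
    # holes: dark/other spots inside the foot outline -> ray onto the top plane
    m_,T=campose('wrist',s); hull=cv2.convexHull(np.argwhere(f)[:,::-1].astype(np.int32)); k=np.zeros(d.shape,np.uint8); cv2.fillConvexPoly(k,hull,1)
    h_=(k>0)&~f; L,n=nd.label(h_)
    for j in range(1,n+1):
        pts=np.argwhere(L==j)
        if 12<len(pts)<400:
            v,u=pts.mean(0); r=T[:3,:3]@[(u-m_['cx'])/m_['fx'],(v-m_['cy'])/m_['fy'],1]; p=T[:3,3]+r*(zt-T[2,3])/r[2]; print('blob',len(pts),(u,v),p,'rel',p-t)
    # edges per column
    for x in np.arange(-.036,.04,.008):
        q=fx[abs(fx[:,0]-t[0]-x)<.002]
        if len(q)>3: print(round(x,3),'y',(np.percentile(q[:,1],[1,99])-t[1])*1000)
E
python3 - <<'E'
from foot import *
z=np.load('/tmp/wn.npz'); foot(z['W'],z['im'],z['d'],{'ee_pos':[.5564,-.3891,.2359],'orientation':state()['orientation']})
z=np.load('/tmp/sn.npz'); W=z['W']; i=z['im'].astype(int); t=np.array([.5564,-.3891,.2359]); B=(W-t)*1000; m=(z['d']>0)&(abs(B[...,0])<50)&(abs(B[...,1])<40)&(abs(i[...,0]-i[...,2])<30)
for zz in range(-110,0,10):
    q=B[m&(B[...,2]>zz)&(B[...,2]<zz+10)]
    if len(q)>5: print(zz,len(q),np.percentile(q[:,1],[5,95]),np.median(q[:,0]))
E
```

```text
foot top z 0.15306314600557835 rel -0.08283685399442164 n 2518 rect [ 0.5558 -0.3818] 84.24674987792969 30.430757522583008 0.20032218098640442 rel [-0.0006  0.0073]
blob 28 (np.float64(238.5), np.float64(166.0)) [ 0.5392 -0.3658  0.1531] rel [-0.0172  0.0233 -0.0828]
blob 17 (np.float64(262.0), np.float64(166.0)) [ 0.557  -0.3657  0.1531] rel [ 0.0006  0.0234 -0.0828]
blob 16 (np.float64(290.5), np.float64(166.0)) [ 0.5786 -0.3656  0.1531] rel [ 0.0222  0.0235 -0.0828]
blob 124 (np.float64(223.1451612903226), np.float64(185.63709677419354)) [ 0.527  -0.3814  0.1531] rel [-0.0294  0.0077 -0.0828]
blob 130 (np.float64(297.54615384615386), np.float64(185.6153846153846)) [ 0.5845 -0.3812  0.1531] rel [ 0.0281  0.0079 -0.0828]
-0.036 y [-7.5832 22.2454]
-0.028 y [-7.4165 22.2454]
-0.02 y [-7.3002 22.1933]
-0.012 y [14.91   22.2345]
-0.004 y [21.6676 22.2021]
0.004 y [21.679  22.2953]
0.012 y [ 9.5514 22.4711]
0.02 y [-7.3004 22.1957]
0.028 y [-7.2987 22.2127]
0.036 y [-6.9178 22.3508]
-100 44 [-5.4088 22.0326] 40.34938608498406
-90 171 [-6.1068 21.903 ] 24.934800335896902
-80 53 [-5.1161 21.641 ] 11.403908783908513
-70 53 [-5.8774 21.6158] 10.986168623966064
-60 59 [-5.9183 21.66  ] 11.359021777695432
-50 55 [-6.2279 21.6766] 11.2818842023521
-40 62 [-6.4391 21.8208] 11.155353447333095
-30 57 [-6.3862 21.6395] 11.299154453983551
-20 61 [-6.5393 21.6657] 11.248910130587042
-10 52 [-5.1295 21.6611] 11.507554670343255
```

move_arm --gripper '[1,1,1,1,1]' --pt "3.2 -0.1 0" --pt "3.2 -0.15 2" --pt "0 0 4" --pt "0 0 2.5" --pt "0 0 0" --roll '[-0.004,0,0,0,0]'

```text
time: 26.2
ee_pos: [0.5518, -0.3247, 0.1486]
orientation: [0.704, 0.71, -0.001, -0.003]
force: [-0.1, -0.4, -3.4]
gripper_width: 0.0237
```

move_arm --gripper '[1,1,1,1,1]' --pt "0 0 0" --pt "0 0 0" --pt "0 0 0" --pt "0 0 0" --pt "0 0 0" --roll '[0,0,0,0,0]'

```text
time: 26.82
ee_pos: [0.5535, -0.3253, 0.151]
orientation: [0.704, 0.71, 0.0, 0.0]
force: [-0.3, -0.1, -3.3]
gripper_width: 0.0234
```

```bash
python3 - <<'E'
from foot import *
s=state(); im,d=vision.read_camera('wrist'); W=cloud('wrist',d,s); print(s['ee_pos'],az(s),s['force']); foot(W,im,d,s)
X,Y,Z=W[...,0],W[...,1],W[...,2]; m=(d>0)&(abs(X-.553)<.08)&(abs(Y+.317)<.05)&(Z>.015)&(Z<.025)
q=W[m]; print('nest x',np.percentile(q[:,0],[.3,99.7]),'ymax',np.percentile(q[:,1],[0,99.5]),'z',np.median(q[:,2]))
im2,d2=vision.read_camera('scene'); W2=cloud('scene',d2); i=im2.astype(int); Z2=W2[...,2]
g=(d2>0)&(abs(W2[...,0]-.553)<.08)&(abs(W2[...,1]+.317)<.05)&(Z2>.012)&(Z2<.026); print('scene nest',rect(W2[g]))
f=(d2>0)&(abs(W2[...,0]-.553)<.06)&(abs(W2[...,1]+.317)<.04)&(Z2>.045)&(Z2<.068); print('scene foot',f.sum(),np.percentile(W2[f],[1,99],axis=0))
save('n2',np.hstack([cv2.resize(im,(448,336)),cv2.resize(im2[130:280,90:240],(336,336))]))
E
```

```text
[ 0.5535 -0.3253  0.151 ] 0.4566605147656882 [-0.2876 -0.0706 -3.3303]
foot top z 0.06817423212070943 rel -0.08280785141064405 n 2518 rect [ 0.5529 -0.3179] 84.09941101074219 30.423837661743164 0.49969401955604553 rel [-0.0006  0.0074]
blob 22 (np.float64(251.5), np.float64(166.0)) [ 0.5461 -0.3019  0.0682] rel [-0.0074  0.0233 -0.0828]
blob 21 (np.float64(280.0), np.float64(166.0)) [ 0.5676 -0.3018  0.0682] rel [ 0.0141  0.0235 -0.0828]
blob 13 (np.float64(298.0), np.float64(166.0)) [ 0.5813 -0.3017  0.0682] rel [ 0.0278  0.0236 -0.0828]
blob 123 (np.float64(223.20325203252034), np.float64(185.5691056910569)) [ 0.5242 -0.3177  0.0682] rel [-0.0293  0.0076 -0.0828]
blob 126 (np.float64(297.63492063492066), np.float64(185.484126984127)) [ 0.5817 -0.3171  0.0682] rel [ 0.0282  0.0081 -0.0828]
-0.036 y [-7.7081 21.8517]
-0.028 y [-7.6749 21.9475]
-0.02 y [-7.2979 22.1008]
-0.012 y [15.0204 22.1126]
-0.004 y [21.6604 22.3921]
0.004 y [21.636  22.4346]
0.012 y [ 9.4427 22.4641]
0.02 y [-7.1262 22.3339]
0.028 y [-7.2575 22.3353]
0.036 y [-7.1069 22.5958]
nest x [0.4885 0.6177] ymax [-0.3573 -0.2773] z 0.019915367905301573
scene nest (array([ 0.5548, -0.3177]), 132.49169921875, 79.9880599975586, 0.5672540664672852)
scene foot 140 [[ 0.5189 -0.333   0.0546]
 [ 0.5971 -0.303   0.0678]]
```

move_arm --gripper '[1,1,1,1,1]' --pt "0.03 0 0.6" --pt "0 0 0.5" --pt "0 0 0.4" --pt "0 0 0.3" --pt "0 0 0" --roll '[0,0,0,0,0]'

```text
time: 27.55
ee_pos: [0.5533, -0.3249, 0.1324]
orientation: [0.704, 0.71, -0.0, -0.0]
force: [0.1, 0.5, -2.3]
gripper_width: 0.0235
```

move_arm --gripper '[1,1,1,1,1]' --pt "0 0 0.2" --pt "0 0 0.2" --pt "0 0 0.2" --pt "0 0 0.2" --pt "0 0 0" --roll '[0,0,0,0,0]'

```text
time: 28.18
ee_pos: [0.5533, -0.3249, 0.1246]
orientation: [0.704, 0.71, -0.0, -0.0]
force: [-0.9, 0.6, -3.2]
gripper_width: 0.0232
```

move_arm --gripper '[1,1,1,1,1]' --pt "0 0 0.2" --pt "0 0 0.2" --pt "0 0 0.2" --pt "0 0 0.1" --pt "0 0 0" --roll '[0,0,0,0,0]'

```text
time: 28.8
ee_pos: [0.5534, -0.3249, 0.1177]
orientation: [0.704, 0.71, 0.0, -0.0]
force: [-0.3, -0.4, -3.2]
gripper_width: 0.0236
```

move_arm --gripper '[1,1,1,1,1]' --pt "0 0 0.1" --pt "0 0 0.1" --pt "0 0 0.05" --pt "0 0 0.05" --pt "0 0 0" --roll '[0,0,0,0,0]'

```text
time: 29.42
ee_pos: [0.5535, -0.3249, 0.1148]
orientation: [0.704, 0.71, 0.0, -0.0]
force: [0.7, 0.5, -3.6]
gripper_width: 0.0234
```

Foot predicted at 20.0 mm; no contact yet. Keep on in half-millimetre rows.

move_arm --gripper '[1,1,1,1,1]' --pt "0 0 0.05" --pt "0 0 0.05" --pt "0 0 0.05" --pt "0 0 0.05" --pt "0 0 0" --roll '[0,0,0,0,0]' --force 20

```text
time: 30.05
ee_pos: [0.5536, -0.325, 0.1145]
orientation: [0.704, 0.71, -0.0, 0.0]
force: [-3.1, 0.5, 6.3]
gripper_width: 0.0238
```

move_arm --gripper '[0.42,0.36,0.3,0.2,0]' --pt "0 0 0" --pt "0 0 0" --pt "0 0 0" --pt "0 0 0" --pt "0 0 0" --roll '[0,0,0,0,0]'

```text
time: 30.68
ee_pos: [0.5535, -0.3249, 0.1127]
orientation: [0.704, 0.71, 0.0, -0.0]
force: [-0.2, -0.1, 0.2]
gripper_width: 0.0424
```

move_arm --gripper '[0,0,0,0,0]' --pt "0 0 -0.5" --pt "0 0 -1.5" --pt "0 0 -3" --pt "0 0 -4" --pt "0 0 -4" --roll '[0,0,0,0,0]'

```text
time: 31.3
ee_pos: [0.5536, -0.3249, 0.2454]
orientation: [0.704, 0.71, 0.0, 0.001]
force: [0.1, -0.0, -0.7]
gripper_width: 0.0429
```

move_arm --gripper '[0,0,0,0,0]' --pt "-2 0 0" --pt "-4 0 0" --pt "-4 0 0" --pt "0 0 0" --pt "0 0 0" --roll '[0,0,0,0,0]'

```text
time: 31.92
ee_pos: [0.5541, -0.4244, 0.2423]
orientation: [0.704, 0.71, 0.0, -0.001]
force: [0.6, 0.2, -0.0]
gripper_width: 0.0429
```

```bash
python3 - <<'E'
from h import *
s=state(); print(s['time'],s['ee_pos'],s['force'],s['gripper_width'])
im,d=vision.read_camera('wrist'); W=cloud('wrist',d,s); c=np.array([.5532,-.3172])
for n,I,D,V in (('wrist',im,d,W),):
    B=V-np.r_[c,0]
    for lo,hi in((.015,.025),(.027,.037),(.05,.09),(.09,.13),(.13,.175)):
        q=B[(D>0)&(abs(B[...,0])<.075)&(abs(B[...,1])<.045)&(B[...,2]>lo)&(B[...,2]<hi)]
        if len(q)>5: print(n,lo,len(q),'med z',np.median(q[:,2]),'ext mm',(np.percentile(q,[2,98],axis=0)*1000)[:,:2].ravel())
    q=B[(D>0)&(abs(B[...,0])<.045)&(abs(B[...,0])>.016)&(abs(B[...,1])<.014)&(B[...,2]>.02)&(B[...,2]<.05)]; A=np.c_[q[:,:2],np.ones(len(q))]; print('foot top plane',np.linalg.lstsq(A,q[:,2],rcond=None)[0],np.median(q[:,2]))
im2,d2,V,s=tilt('scene'); B=(V-np.r_[c,0])*1000
for z in range(20,160,15):
    q=B[(d2>0)&(abs(B[...,0])<45)&(abs(B[...,1])<30)&(B[...,2]>z)&(B[...,2]<z+15)]
    if len(q)>5: print(z,len(q),np.percentile(q[:,1],[5,95]),np.median(q[:,0]))
save('f1',np.hstack([cv2.resize(im,(448,336)),cv2.resize(im2[90:270,70:250],(336,336))]))
E
```

```text
31.925 [ 0.5541 -0.4244  0.2423] [ 0.5696  0.2211 -0.0284] 0.04292424840142495
wrist 0.015 5860 med z 0.019879598693736983 ext mm [-63.2473 -39.4066  62.8885  38.3464]
wrist 0.027 1297 med z 0.03187520506334596 ext mm [-41.3009 -15.768   40.8801  13.4823]
wrist 0.05 47 med z 0.07559574996594692 ext mm [-11.1674 -16.028   11.1479 -15.4088]
wrist 0.09 54 med z 0.11379414653106054 ext mm [-10.5731 -16.017   10.3189 -15.6819]
wrist 0.13 1815 med z 0.16772446068859728 ext mm [-11.6348 -15.7439  11.4096  12.6985]
foot top plane [-0.0072  0.0098  0.0312] 0.03178464803593212
scene n 781 c [ 0.5653 -0.3172  0.0923] dir [-0.0928  0.0048  0.9957] elev 84.66730370164338 az 177.06398218840195 0.89
20 195 [-22.4386  19.1941] 25.07987316282101
35 56 [-14.1228  14.0036] 11.858664597394043
50 62 [-13.941   13.8218] 12.019377795374375
65 54 [-13.5685  14.1197] 11.765155253181891
80 68 [-13.8957  14.0922] 11.956168174628356
95 59 [-14.4333  13.8282] 11.726252082625788
110 65 [-13.6605  13.9225] 11.937537796529284
125 67 [-13.8057  13.8489] 11.832043402798863
140 71 [-14.2232  13.7111] 12.140921509950054
155 117 [-13.1819  12.1681] 8.556240921927527
```

View pics/f1.png

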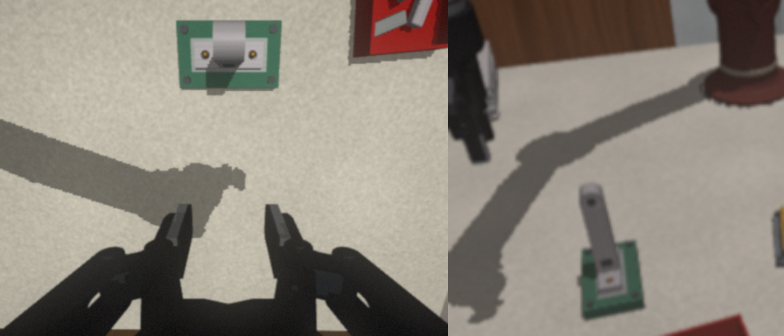

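The handle stands upright on the nest. Brass pin tips show in both holes, at about (205,55) and (253,55) in the wrist view. The foot top is at 31.9 mm, where flush is 32, and the bar is vertical.

```bash
python3 -c "
from station import ticket; print(ticket.hand_in())"
```

```text
the job is handed in; nothing more can be done
None
```

The handle stands upright on the green nest with both pins through its foot holes, and I handed the job in at about 32 s of the 58 s allowed.

**What I did:**
- I gripped the handle in the tray and tipped it onto the slope over the block's top edge. I let go, and it came to rest against the lip at about 45°.
- I took a new hold near the head. Because the tool can only point straight down, I then turned the handle upright in the jaws against the back of the block.
- I lowered it onto the nest in half-millimetre steps, with about 6 N on the wrist at touchdown, then opened the gripper and backed away.

**Last checks:**
- **Seating:** The foot's top face measured 31.8–31.9 mm above the bench, and flush is 32 mm. The brass pin tips show in both holes.
- **Upright:** The bar's edges stay within about 0.5 mm of straight over its height. A rougher tilt estimate from the scene camera gave 84.7°. It disagrees because it fits only the faces the camera can see, and I discounted it.
- **Clear of the part:** The wrist force was about zero, with the gripper roughly 10 cm away.

**One rough moment:** While shifting the handle up the slope during parking, the gripper met about 17 N of sideways resistance, probably a finger on the slope. That is under the 40 N limit, and it eased after I raised the tool.

I never went near the screwdriver, the bottle or the red box, but I did not re-measure them at the end.

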